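Open the demoulding press, eject the plaster cast and set it to dry

TASK

Lift the press's clear dust hood by its red bar and swing it over past its spring's over-centre point, until it stays fully open. Then turn the red-handled crank over the top until the flat brass follower rests on the cam's flat yellow nose (its dwell), so that the plaster cast stands raised out of its wooden mould, and leave it there. Lift the cast out, set it down flat, face up, in the middle of the slatted wooden drying board without dropping it, and leave everything else on the table where it is.

Things in the scene. Friction and masses are not known exactly. Their poses are not given: they have to be found in the camera images.
- press: Demoulding press, fixed: green base 190 x 190 x 30 mm, wooden mould casing 120 x 120 mm with its top 90 mm above the table, clear hood over it. Origin: on the table under the middle of the mould; z up. Its x points away from the robot (yaw within 0.25 rad). Hood hinge along its x on its +y side, hood bar on its -y side, crank at its +x end.
- hood (a joint): Hood angle, rad: 0 shut, 1.95 fully open at its stop; the bar goes from the press's -y side up over the top towards +y. Spring and weight pull it shut below about 1.3 rad and open beyond; a damper slows it (1 to 2 s by itself). Lifting takes about 4 N at the bar.
- hood_bar (a point): Middle of the hood's red round bar: 16 mm thick, 120 mm long, along the press's x, on an arm at each end, 205 mm from the hinge axis; shut, it is at press (0, -120, 118) mm; fully open at (0, +161, 308); it peaks at 323 mm. 42 mm is free between bar and hood. Rigid with the hood: a grip must let it turn or turn with it.
- hood_hinge (a point): Point on the hood's hinge axis, fixed on the press at (0, +85, 118) mm; the axis runs along the press's x.
- crank (a joint): Crank angle, rad: 0 = handle towards the press's -y (starts 0 to 0.25, ejector down); grows as the handle goes up over the top to +y; stop at 3.0. The cam lifts follower, ejector and cast 32 mm, mostly between 0.3 and 1.4. Dwell: 1.9 (nose straight up), into which it settles from about 1.75 to 2.05. Beyond 2.2 the ejector sinks again; short of 1.5 the crank runs back if let go.
- crank_handle (a point): Middle of the crank's red round handle: 18 mm thick, 50 mm long, parallel to the press's x, 60 mm from the crank's axis (at angle 0: press (150, -60, 55) mm). Rigid with the crank: a grip must let it turn or turn with it. The crank arm begins 26 mm from this point towards the press. Turning takes up to about 12 N here.
- crank_axis (a point): Point on the crank's axis, which runs along the press's x; fixed on the press at (150, 0, 55) mm. On the shaft, at press x 107 mm, sits the finger-shaped cam, 44 mm long, whose flat nose (25 mm wide, two small rollers) is yellow; above it lies the flat brass follower bar, 96 mm long.
- cast_center (a point): Centre of the tile of the loose plaster cast: 56 x 84 x 38 mm (x, y, z; axes as the press's at first), with a low dome 44 mm across, 11 mm high, on top; 0.2 to 0.4 kg. The point is 19 mm above its underside. At first in the mould (2 mm play), tile top level with the casing top; ejector up, it stands 32 mm proud, underside 6 mm below the casing top.
- board_top (a point): Centre of the flat top of the slatted wooden drying board, fixed, 170 x 170 mm, top 30 mm above the table; z up. It lies to the robot's right, and changes places with the tray from run to run.
- tray: Blue plastic scrap tray with plaster lumps, fixed, 170 x 170 x 30 mm; not used. Origin: centre of its underside.
- bowl: black rubber mixing bowl, 120 mm across, 75 mm high, loose; bystander, leave it. Origin: its underside
- jar: white jar with blue cap, 64 mm across, 110 mm high, loose; bystander, leave it. Origin: its underside
- rasp: red-handled riffler lying down, 200 mm long, loose; bystander, leave it. Origin: its underside
- mallet: hammer lying down, 260 mm long, loose; bystander, leave it. Origin: its underside
- brush: brush lying down, 180 mm long, loose; bystander, leave it. Origin: its underside
- halfmould: half plaster mould block 110 x 130 x 60 mm, loose; bystander, leave it. Origin: its underside

How it is judged (in metres and radians):
On the way, in this order (a step that is already met when the one before it is completed fails the run):
1. the hood is swung over fully open (value of joint hood above 1.75 rad), for 0.3 s.
2. with the hood still open, the crank rests in the dwell and the cast stands raised in the mould (value of joint each of hood, crank above 1.75 rad and value of joint crank below 2.05 rad and velocity of joint crank between -0.1 and 0.1 rad/s and horizontal distance between cast_center and press below 0.015 m and z of cast_center in the frame of press above 0.098 m), for 0.3 s.
At the end, for the whole second after the job is handed in: The hood stands open (above 1.75 rad), the crank rests in the dwell (1.75 to 2.05 rad), and the cast lies flat and face up (within 0.1 rad), at rest and released, on the drying board with its centre within 40 mm of the board's (value of joint each of hood, crank above 1.75 rad and value of joint crank below 2.05 rad and horizontal distance between cast_center and board_top below 0.04 m and z of cast_center in the frame of board_top between 0.014 and 0.024 m and angle between cast_center's own z axis and vertical below 0.1 rad and linear speed of cast below 0.02 m/s and contact force between the fingers and cast below 0.1 N); the robot touches nothing.
It fails at once if a bystander is pushed more than 30 mm (distance of any of bowl, jar, rasp, mallet, brush, halfmould from where it was at the start of the episode above 0.03 m).
It fails at once if the cast is let go more than 15 mm above the board (horizontal distance between cast_center and board_top below 0.12 m and z of cast_center in the frame of board_top above 0.034 m and contact force between anything else and cast below 0.05 N).
It also fails if it takes over 67 s, if anything falls off the work surface, if the arm or the gripper's body presses on something with over 40 N, if the wrist force passes 120 N, or if a joint passes its speed limit or range.

ROBOT

A 6-joint arm with a two-finger parallel gripper is mounted at the origin on the work surface. World frame = base frame: x ahead of the robot, y to its left, z up, the work surface at z = 0. Lengths are in m, angles in degrees, forces in N, time in s.
With the tool pointing down it reaches from about 0.325 to 0.925 m from the base axis. Payload 3.1 kg.
Tool frame: the origin (TCP) lies at the very end of the fingers, on their centre line; the grasp point (between the pads) lies behind it (grip_point_offset is the z of the grasp point in the tool frame, in m); z points along the fingers, y is the line along which they close (so a half turn about z gives the same grasp; the last joint's range is limited). The gripper opens to 85 mm and grips with 20 to 120 N. Pads are 22 mm wide; open, the fingers measure 114 mm over their backs; the gripper's body (76 mm by 85 mm) begins 54 mm behind the grasp point. The pads swing forward as they close: fully open they stand 13 mm farther back than shut.
Start: joints at [-82.288, 12.427, 92.441, -0, 75.132, -6.429], TCP at [0.153, -0.606, 0.192] pointing down, gripper open.
Joint ranges: [-157.48, 157.48], [-44.54, 120.13], [17.64, 146.25], [-64.5, 244.5], [7.68, 150.69], [-147.95, 147.95]. Speed limits (degrees/s): [159.86, 159.86, 180, 180, 180, 180].

INTERFACE

Orientations are given as a 3x3 rotation matrix whose columns are the frame's x, y, z axes.
In Python, from bench import get_obs, capture, finish_job, grip_point_offset gives the robot as it stands.
- The arm moves only by the tool drive_tool, never from a script. Its argument "rows" is a list of rows, each an object with "delta_pos": the shift along the tool's x, y, z in mm, a list of three; "turn": the turn about the tool's z in rad; "fingers": the finger opening in mm, from 0 to 85.4. In form: [{"delta_pos": [x, y, z], "turn": turn, "fingers": fingers}, ...]. A call has exactly 5 rows; each row shifts and turns the commanded pose from where the row before left it, along the tool's axes as they then stand; what a row does not reach is not made up. A row lasts 1/8 s, in which the tool goes at most 62.5 mm and 10.7 degrees, less where a joint would pass 70% of its speed; a pose out of reach is approached as far as the arm can. A call with a gripper value outside its range is refused whole. The fingers move at their own pace and stop on an object; the grip force is fixed at half the most. Time passes only in rows, so rows that do not move let the fingers close, or fill a call up. It gives the time, the measured TCP pose, the force, the opening and the grip force at its end, in the units of the state.
- get_obs(): the state, without advancing time (a new reading comes with each control period).
- capture(name): name is "scene" or "top"; returns a dict with "pixels" (400x640x3 uint8, blue, green, red), "depth" (400x640 float32, m along the optical axis (not along the pixel's ray), 0 where there is no reading), "vfov" (degrees; the focal length in pixels is half the picture's height over the tangent of half this angle, whatever the lens; pixels are square), "cx", "cy" (the principal point, pixels), "R" (3x3) and "t" (3): a world point X has camera coordinates R X + t. Camera axes: x right, y down, z forward; pixel columns grow to the right and rows downward; lengths in m; the calibration is good to about 2 mm. A picture is of the moment at which its call begins.
- finish_job(): hands the job in; it is judged then, once.
The state is a dict: "clock": time; "qpos": joint angles; "qvel": joint speeds; "joint_torque": joint torques, N m; "ee_pos": TCP position; "orientation": TCP orientation; "ft_force": force on the tool from outside, world axes, zero at the start; "moment": the same for the moment, N m; "width": finger opening in m; "gripper_force": force on a finger pad.
Only numpy, scipy, OpenCV 4.12 (cv2) and the standard library are available. Lean on these libraries where they do the work, as an engineer would, in place of code of your own. Each camera call takes 0.05 s, during which the arm holds its last target. There are 200 camera calls.

## Working session

There is one attempt and no reset: what is moved stays moved. The work goes in short steps, Python scripts to look and compute and a tool call to move; the robot and the scene stay as the last step left them, time stands still between calls to the robot, and variables do not carry over. Pictures are saved under pics/ and viewed, at most 10 in all, crops included, and the job is handed in when it is done.

Besides the shell and the picture viewer there is one more tool, called after "Call:" in YAML: its name, and indented under it one key for each argument. drive_tool: Moves the arm, as the interface text tells. Its arguments: {"type":"object","properties":{"rows":{"type":"array"}},"required":["rows"]}

```bash
mkdir -p pics; ls; python3 - <<'E'
from bench import *
import bench,cv2,numpy as np
print(grip_point_offset); o=get_obs(); print(o)
for n in("scene","top"):
    c=capture(n); cv2.imwrite(f"pics/{n}0.png",c["pixels"]); np.savez(f"{n}0.npz",**c); print(n,c["vfov"],c["cx"],c["cy"],c["R"],c["t"])
E
```

```text
pics
-0.0187
{'clock': 0.0, 'qpos': array([-8.22882068e+01,  1.24776594e+01,  9.25305091e+01,  6.06958351e-04,
        7.51327683e+01, -6.42837666e+00]), 'qvel': array([-0.06653621, -0.08249959,  0.06194456,  0.02502816, -0.01526069,
        0.00440706]), 'joint_torque': array([-4.60304818e-04, -3.96850848e+01, -3.03853726e+01, -2.28330750e-04,
        9.75694653e-03, -3.19283666e-07]), 'ee_pos': array([ 0.15258551, -0.60512595,  0.19024014]), 'orientation': array([[ 9.69701692e-01,  2.44291886e-01, -3.19935843e-04],
       [ 2.44291929e-01, -9.69698667e-01,  2.43893449e-03],
       [ 2.85570547e-04, -2.44319664e-03, -9.99996975e-01]]), 'ft_force': array([-1.00132836,  0.42817138,  0.0634754 ]), 'moment': array([ 0.02164473,  0.00387778, -0.03670504]), 'gripper_force': 0.0, 'width': 0.08572240154183924}
scene 51.653170115052674 318.11467991139284 203.16473640136945 [[ 0.11871114  0.99274503  0.01910421]
 [ 0.70980347 -0.07139181 -0.70077261]
 [-0.69432464  0.09674975 -0.71312887]] [-0.1187533  -0.34371062  1.61143543]
top 46.17087218557593 319.9157663521441 197.35137149627042 [[ 0.00393068 -0.99998877  0.00264932]
 [-0.99384841 -0.00419974 -0.11066935]
 [ 0.11067923 -0.00219802 -0.99385375]] [0.04633528 0.55835949 1.27523339]
```

View pics/scene0.png

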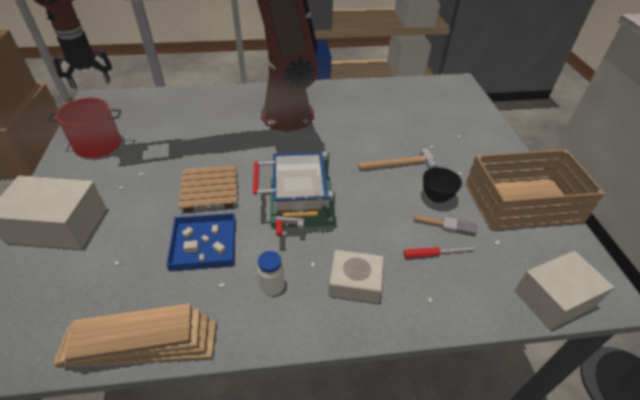

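View pics/top0.png

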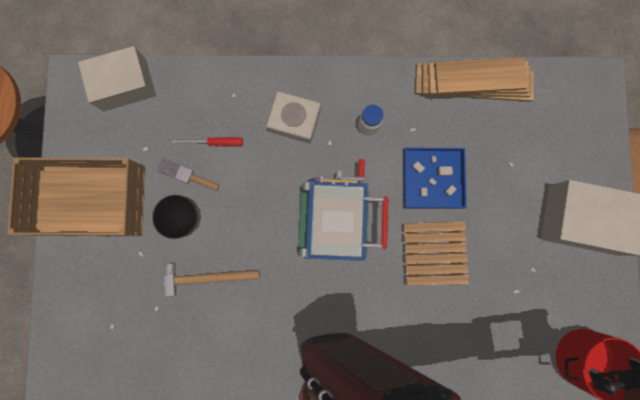

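Scene view: press at about (298,190), bar (257,177), crank handle (280,227), board (208,187), tray (203,240). Top view: bar (384,222), crank handle (362,168), board (435,253), tray (435,178).

```bash
cat > h.py <<'E'
import numpy as np,cv2
def load(c):
    f=200/np.tan(np.radians(float(c["vfov"])/2)); return f
def ray(c,u,v):
    f=load(c); d=np.array([(u-c["cx"])/f,(v-c["cy"])/f,1.]); R=c["R"]; return -R.T@c["t"],R.T@d
def plane(c,u,v,z):
    o,d=ray(c,u,v); return o+d*(z-o[2])/d[2]
def dep(c,u,v):
    o,d=ray(c,u,v); return o+d*c["depth"][int(round(v)),int(round(u))]
def tri(c1,p1,c2,p2):
    o1,d1=ray(c1,*p1);o2,d2=ray(c2,*p2)
    s=np.linalg.lstsq(np.c_[d1,-d2],o2-o1,rcond=None)[0]
    a=o1+d1*s[0];b=o2+d2*s[1]; return (a+b)/2,np.linalg.norm(a-b)
def mask(c,name,box):
    p=cv2.cvtColor(c["pixels"],cv2.COLOR_BGR2HSV).astype(int);H,S,V=p[...,0],p[...,1],p[...,2]
    m={"red":((H<8)|(H>172))&(S>140)&(V>60),"wood":(H>8)&(H<22)&(S>90)&(V>90),"blue":(H>105)&(H<125)&(S>120),"yellow":(H>18)&(H<32)&(S>150)&(V>90)}[name]
    k=np.zeros(m.shape,np.uint8);x0,y0,x1,y1=box;k[y0:y1,x0:x1]=m[y0:y1,x0:x1]*255
    return k
def rect(m):
    return cv2.minAreaRect(cv2.findNonZero(m))
E
python3 - <<'E'
from h import *
T=dict(np.load("top0.npz"));S=dict(np.load("scene0.npz"))
np.set_printoptions(precision=4,suppress=True)
for nm,bT,bS in(("bar",(375,190,395,255),(248,155,263,200)),("crank",(352,155,372,182),(270,215,290,240))):
    rT=rect(mask(T,"red",bT));rS=rect(mask(S,"red",bS));print(nm,rT,rS)
    print(tri(T,rT[0],S,rS[0]), plane(T,*rT[0],.118),dep(T,*rT[0]),dep(S,*rS[0]))
    b=cv2.boxPoints(rT);print([plane(T,*p,.118 if nm=="bar" else .06)[:2] for p in b])
for c,b in((T,(398,217,474,290)),(S,(175,160,242,210))):
    r=rect(mask(c,"wood",b));print("board",r,plane(c,*r[0],.03),dep(c,*r[0]))
# blue rim of hood in top
m=mask(T,"blue",(295,165,380,270));print(rect(m))
for n,c,b in(("T",T,(285,140,475,300)),("S",S,(165,140,345,260))):
    x0,y0,x1,y1=b;cv2.imwrite(f"pics/crop{n}.png",cv2.resize(c["pixels"][y0:y1,x0:x1],None,fx=4 if n=='S' else 3.5,fy=4 if n=='S' else 3.5,interpolation=cv2.INTER_CUBIC))
E
```

```text
bar ((384.51922607421875, 222.00076293945312), (4.804141044616699, 50.0783576965332), 2.2025980949401855) ((255.5443115234375, 177.0247344970703), (3.9050588607788086, 30.059871673583984), 2.6025619506835938)
(array([ 0.485 , -0.1193,  0.1192]), np.float64(0.00219839737737659)) [ 0.4851 -0.1183  0.118 ] [ 0.4847 -0.1173  0.1254] [ 0.4928 -0.1198  0.1263]
[array([ 0.4211, -0.1089]), array([ 0.5504, -0.1153]), array([ 0.5499, -0.1278]), array([ 0.4206, -0.1213])]
crank ((360.5, 167.0), (16.0, 5.0), 90.0) ((278.5, 227.0), (14.0, 7.0), 90.0)
(array([ 0.6373, -0.0634,  0.0697]), np.float64(0.003997083382744561)) [ 0.6288 -0.0571  0.118 ] [ 0.6373 -0.0613  0.0702] [ 0.6415 -0.0654  0.0749]
[array([ 0.6614, -0.0555]), array([ 0.6614, -0.0693]), array([ 0.617, -0.069]), array([ 0.6169, -0.0553])]
board ((435.5255432128906, 253.24049377441406), (61.58408737182617, 61.8253288269043), 88.02507019042969) [ 0.4049 -0.27    0.03  ] [ 0.4047 -0.2769  0.0022]
board ((206.78321838378906, 186.75396728515625), (37.25250244140625, 58.26606750488281), 85.48600769042969) [ 0.4147 -0.2767  0.03  ] [ 0.4158 -0.2764  0.031 ]
((336.6669616699219, 220.159423828125), (57.814945220947266, 76.10202026367188), 2.489553213119507)
```

View pics/cropT.png

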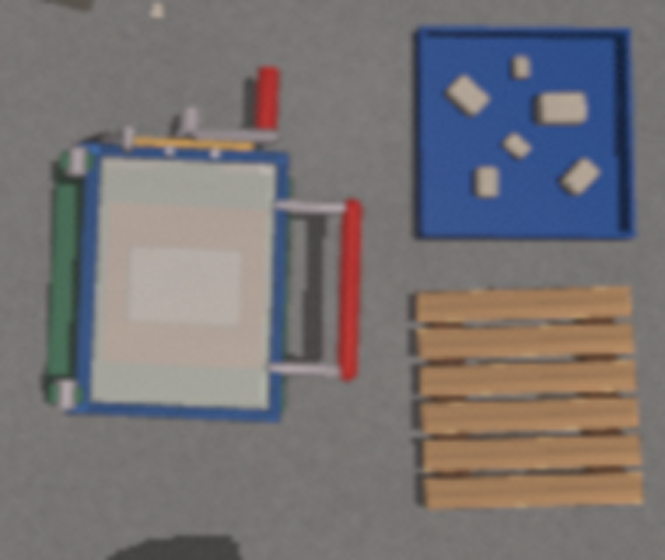

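The crop shows the shut hood with the bar along about -2.8° yaw, the crank handle low at the far end, and the board lying nearer the robot than the tray. Estimated press origin is (0.491, 0.001), yaw -0.049. I'll move above the bar.

Call:
drive_tool:
  rows:
    - {"delta_pos": [0, 0, -20], "turn": 0.148, "fingers": 45}
    - {"delta_pos": [0, 0, -20], "turn": 0.148, "fingers": 45}
    - {"delta_pos": [31, -50, 0], "turn": 0, "fingers": 45}
    - {"delta_pos": [31, -50, 0], "turn": 0, "fingers": 45}
    - {"delta_pos": [31, -50, 0], "turn": 0, "fingers": 45}

```text
clock: 0.72
ee_pos: [0.2535, -0.459, 0.2309]
orientation: [[0.999, -0.05, 0.0], [-0.05, -0.999, 0.001], [-0.0, -0.001, -1.0]]
ft_force: [0.3, -0.4, -0.1]
width: 0.0451
gripper_force: 0.0
```

Call:
drive_tool:
  rows:
    - {"delta_pos": [31, -50, 0], "turn": 0, "fingers": 45}
    - {"delta_pos": [31, -50, 0], "turn": 0, "fingers": 45}
    - {"delta_pos": [31, -50, 0], "turn": 0, "fingers": 45}
    - {"delta_pos": [31, -50, 0], "turn": 0, "fingers": 45}
    - {"delta_pos": [31, -50, 0], "turn": 0, "fingers": 45}

```text
clock: 1.35
ee_pos: [0.4206, -0.2169, 0.2313]
orientation: [[0.999, -0.049, -0.0], [-0.049, -0.999, -0.0], [-0.0, 0.0, -1.0]]
ft_force: [0.9, -0.1, -0.1]
width: 0.0452
gripper_force: 0.0
```

Call:
drive_tool:
  rows:
    - {"delta_pos": [31, -50, 0], "turn": 0, "fingers": 45}
    - {"delta_pos": [31, -50, 0], "turn": 0, "fingers": 45}
    - {"delta_pos": [0, 0, 0], "turn": 0, "fingers": 45}
    - {"delta_pos": [0, 0, 0], "turn": 0, "fingers": 45}
    - {"delta_pos": [0, 0, 0], "turn": 0, "fingers": 45}

```text
clock: 1.98
ee_pos: [0.4862, -0.123, 0.2313]
orientation: [[0.999, -0.051, -0.001], [-0.051, -0.999, -0.0], [-0.001, 0.0, -1.0]]
ft_force: [-0.4, 0.4, 0.1]
width: 0.045
gripper_force: 0.0
```

Call:
drive_tool:
  rows:
    - {"delta_pos": [0, -4, 50], "turn": 0, "fingers": 45}
    - {"delta_pos": [0, 0, 50], "turn": 0, "fingers": 45}
    - {"delta_pos": [0, 0, 32], "turn": 0, "fingers": 45}
    - {"delta_pos": [0, 0, 0], "turn": 0, "fingers": 45}
    - {"delta_pos": [0, 0, 0], "turn": 0, "fingers": 45}

```text
clock: 2.6
ee_pos: [0.488, -0.1192, 0.1011]
orientation: [[0.999, -0.051, 0.002], [-0.051, -0.999, -0.001], [0.002, 0.001, -1.0]]
ft_force: [0.0, 0.3, 0.0]
width: 0.0452
gripper_force: 0.0
```

Call:
drive_tool:
  rows:
    - {"delta_pos": [0, 0, 0], "turn": 0, "fingers": 5}
    - {"delta_pos": [0, 0, 0], "turn": 0, "fingers": 5}
    - {"delta_pos": [0, 0, 0], "turn": 0, "fingers": 5}
    - {"delta_pos": [0, 0, 0], "turn": 0, "fingers": 5}
    - {"delta_pos": [0, 0, 0], "turn": 0, "fingers": 5}

```text
clock: 3.22
ee_pos: [0.4871, -0.1178, 0.0996]
orientation: [[0.999, -0.049, -0.0], [-0.049, -0.999, 0.0], [-0.0, -0.0, -1.0]]
ft_force: [-0.5, 0.1, 0.3]
width: 0.0049
gripper_force: 0.0
```

```bash
python3 - <<'E'
from bench import *
import cv2
p=[capture(n)["pixels"] for n in("scene","top")]
a=cv2.resize(p[0][110:260,190:360],None,fx=3,fy=3);b=cv2.resize(p[1][140:290,285:455],None,fx=2,fy=2)
cv2.imwrite("pics/g1.png",a)
E
```

```text
(no output)
```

View pics/g1.png

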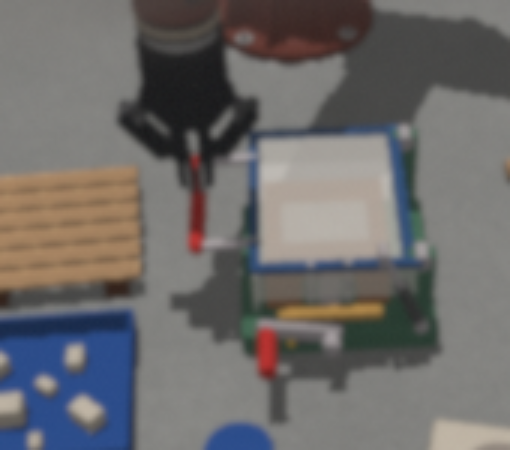

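```bash
python3 - <<'E'
from bench import *
from h import *
o=get_obs();print(o["ee_pos"],o["width"],o["ft_force"])
for n in("scene","top"):
    c=capture(n);np.savez(f"{n}1.npz",**c);f=load(c)
    for P in(o["ee_pos"],o["ee_pos"]+[0,0,.1]):
        x=c["R"]@P+c["t"];print(n,c["cx"]+f*x[0]/x[2],c["cy"]+f*x[1]/x[2])
c=capture("top")
cv2.imwrite("pics/g2.png",cv2.resize(c["pixels"][140:290,285:455],None,fx=4,fy=4,interpolation=cv2.INTER_CUBIC)[:600,:680])
S=capture("scene");print(rect(mask(S,"red",(248,155,263,200))))
E
```

```text
[ 0.48707424 -0.11786442  0.09954931] 0.004656916069616571 [-0.00584118  0.65853421  0.16308224]
scene 257.02825246867275 182.57682755411935
scene 253.8422966464681 155.39938040729004
top 383.361667587849 221.66534462056288
top 389.0464245153896 219.21068153311518
((254.5, 177.5), (29.0, 3.0), 90.0)
```

View pics/g2.png

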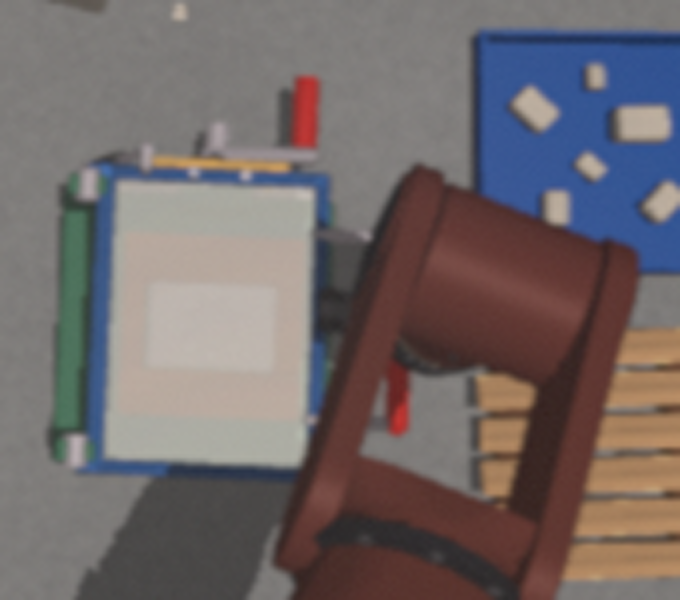

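The top view shows the arm hiding the tool. The bar end sticks out at crop (398,400), so I'll check the depth around the fingers.

```bash
python3 - <<'E'
from h import *
S=dict(np.load("scene1.npz"))
np.set_printoptions(precision=0,suppress=True,linewidth=200)
for v in range(148,196,2):
    print(v,*["%4d/%3d/%3d"%tuple(dep(S,u,v)[[1,0,2]]*1000) if S["depth"][v,u]>0 else "   -" for u in range(240,276,3)])
E
```

```text
148 -150/495/233 -142/498/235 -134/505/240 -126/507/241 -119/496/232 -111/507/240 -103/504/237  -96/498/231  -88/498/231  -86/197/ -2  -72/495/227  -64/503/233
150 -154/471/208 -143/497/227 -135/506/234 -127/508/235 -120/496/225 -111/508/234 -104/510/235  -96/498/225  -97/211/  0  -81/484/213  -73/498/223  -65/502/226
152 -153/482/210 -170/214/  0 -136/503/225 -128/502/224 -121/496/218 -113/495/217 -104/508/227  -97/499/219  -97/223/  1  -81/488/209  -73/498/216  -65/503/219
154 -153/490/209 -147/477/199 -137/500/216 -129/503/217 -121/496/212 -113/498/213 -105/506/218 -108/231/  0  -90/481/197  -82/497/209  -73/501/212  -66/504/213
156 -153/498/209 -147/481/195 -139/477/191 -129/503/211 -123/477/190 -129/240/  0 -106/505/211  -99/482/191  -90/486/194  -82/502/206  -74/500/205  -66/398/122
158 -154/497/201 -146/495/199 -139/489/194 -130/498/201 -123/484/189 -129/250/ -1 -106/504/203  -99/491/192  -90/498/197  -82/503/201  -78/254/ -2  -67/407/122
160 -155/499/196 -147/499/196 -140/489/187 -131/494/190 -123/493/189 -129/261/ -1 -107/499/192  -99/495/189  -91/498/190  -83/501/192  -78/2
[... 2031 characters left out ...]
/394/  0 -102/395/  0  -93/393/ -3  -83/395/ -2  -72/530/122
188 -179/396/ -1 -169/401/  2 -159/400/  0 -150/395/ -4 -141/400/  0 -122/535/124 -114/532/119 -112/407/  2 -102/405/  0  -93/407/  0  -84/405/ -2  -72/538/121
190 -179/404/ -3 -169/408/  0 -160/407/ -1 -150/411/  1 -141/411/  0 -122/543/124 -114/544/124 -105/544/123  -97/544/122  -89/545/122  -81/546/123  -73/548/123
192 -178/416/  0 -169/417/  0 -159/422/  3 -150/418/  0 -141/420/  0 -122/550/122 -114/544/116 -106/550/121  -98/548/118  -89/549/119  -81/553/121  -73/555/123
194 -178/427/  1 -169/426/  0 -159/428/  0 -150/426/ -1 -141/426/ -2 -123/550/115 -122/430/  0 -113/430/ -1 -103/433/  0  -94/429/ -3  -85/431/ -3  -73/559/119
```

```bash
python3 - <<'E'
from h import *
S=dict(np.load("scene0.npz"));f=load(S)
P=np.array([.1526,-.605,.190]);x=S["R"]@P+S["t"];print(S["cx"]+f*x[0]/x[2],S["cy"]+f*x[1]/x[2],x[2])
for v in range(60,92,2):
    print(v,*["%4d/%3d/%3d"%tuple(dep(S,u,v)[[1,0,2]]*1000) if S["depth"][v,u]>0 else "   -" for u in range(54,116,5)])
# finger tip lower edge now, column by column
S=dict(np.load("scene1.npz"))
for u in range(248,270):
    pts=[(v,dep(S,u,v)) for v in range(160,192)]
    L=[(v,p.round(3)) for v,p in pts if p[2]>.132 and p[0]>.47]
    print(u,L[-1] if L else None)
E
```

```text
98.29949125115908 100.64926855853143 1.3114534077787234
60 -665/182/343 -658/169/336 -645/169/336 -631/169/335 -617/171/335 -606/165/332 -591/167/333 -580/162/329 -569/156/326 -1469/-2108/-758 -541/155/324 -536/131/313 -1339/-2080/-750
62 -668/182/337 -659/172/332 -1737/-2079/-751 -632/173/331 -616/177/332 -608/165/326 -593/168/327 -578/171/328 -580/134/309 -569/126/305 -1405/-2033/-741 -531/151/316 -1334/-2051/-753
64 -1533/-1512/-490 -657/181/330 -1727/-2045/-751 -636/168/323 -620/175/325 -611/163/319 -599/160/317 -584/162/317 -571/161/316 -565/142/306 -1406/-2019/-752 -534/148/308 -1318/-1994/-743
66 -1535/-1504/-500 -659/181/324 -1713/-2002/-748 -648/149/307 -623/172/318 -613/165/314 -599/164/313 -590/154/307 -572/164/311 -564/150/304 -558/128/293 -536/148/302 -1321/-1988/-757
68 -1515/-1453/-490 -664/178/316 -1713/-1988/-758 -640/170/311 -624/175/313 -614/167/309 -601/166/307 -589/160/304 -1470/-1959/-753 -563/155/300 -554/144/294 -538/148/295 -1306/-1933/-747
70 -1522/-1457/-506 -665/180/311 -1697/-1941/-751 -637/181/311 -625/178/308 -618/164/301 -1534/-1916/-745 -1499/-1922/-7
[... 2409 characters left out ...]
]))
253 (174, array([ 0.5  , -0.125,  0.144]))
254 (174, array([ 0.498, -0.123,  0.142]))
255 (171, array([ 0.482, -0.12 ,  0.139]))
256 (169, array([ 0.498, -0.116,  0.16 ]))
257 (174, array([ 0.498, -0.114,  0.142]))
258 (174, array([ 0.499, -0.112,  0.143]))
259 (174, array([ 0.493, -0.109,  0.137]))
260 (172, array([ 0.496, -0.106,  0.147]))
261 (171, array([ 0.492, -0.103,  0.147]))
262 (162, array([ 0.496, -0.097,  0.182]))
263 (162, array([ 0.5  , -0.095,  0.185]))
264 (162, array([ 0.498, -0.092,  0.183]))
265 (162, array([ 0.501, -0.089,  0.186]))
266 (162, array([ 0.501, -0.087,  0.185]))
267 (161, array([ 0.501, -0.084,  0.189]))
268 (160, array([ 0.501, -0.081,  0.192]))
269 None
```

The depth readings show the real fingertips about 40 mm above the reported TCP (visible tips z≈0.14 with 0.0996 reported, and the same offset at the start). x and y agree. The fingers closed above the bar, so I'll open, go 40 mm lower and close.

Call:
drive_tool:
  rows:
    - {"delta_pos": [0, 0, 0], "turn": 0, "fingers": 46}
    - {"delta_pos": [0, 0, 0], "turn": 0, "fingers": 46}
    - {"delta_pos": [0, 0, 0], "turn": 0, "fingers": 46}
    - {"delta_pos": [0, 0, 15], "turn": 0, "fingers": 46}
    - {"delta_pos": [0, 0, 15], "turn": 0, "fingers": 46}

```text
clock: 4.15
ee_pos: [0.4868, -0.1178, 0.0684]
orientation: [[0.999, -0.049, -0.001], [-0.049, -0.999, 0.0], [-0.001, -0.0, -1.0]]
ft_force: [-0.2, 0.6, -0.3]
width: 0.0457
gripper_force: 0.0
```

Call:
drive_tool:
  rows:
    - {"delta_pos": [0, 0, 10], "turn": 0, "fingers": 46}
    - {"delta_pos": [0, 0, 0], "turn": 0, "fingers": 5}
    - {"delta_pos": [0, 0, 0], "turn": 0, "fingers": 5}
    - {"delta_pos": [0, 0, 0], "turn": 0, "fingers": 5}
    - {"delta_pos": [0, 0, 0], "turn": 0, "fingers": 5}

```text
clock: 4.78
ee_pos: [0.4867, -0.1194, 0.0595]
orientation: [[0.999, -0.048, -0.001], [-0.048, -0.999, -0.003], [-0.001, 0.003, -1.0]]
ft_force: [-1.3, -5.2, -3.1]
width: 0.0142
gripper_force: 58.4
```

Call:
drive_tool:
  rows:
    - {"delta_pos": [0, -1, -20.5], "turn": 0, "fingers": 5}
    - {"delta_pos": [0, -3, -20.2], "turn": 0, "fingers": 5}
    - {"delta_pos": [0, -5, -19.9], "turn": 0, "fingers": 5}
    - {"delta_pos": [0, -7, -19.2], "turn": 0, "fingers": 5}
    - {"delta_pos": [0, -9, -18.5], "turn": 0, "fingers": 5}

```text
clock: 5.4
ee_pos: [0.4876, -0.0959, 0.1585]
orientation: [[0.999, -0.048, -0.001], [-0.048, -0.999, -0.007], [-0.001, 0.007, -1.0]]
ft_force: [-1.3, -6.4, -3.1]
width: 0.014
gripper_force: 58.4
```

Call:
drive_tool:
  rows:
    - {"delta_pos": [0, -10.7, -17.5], "turn": 0, "fingers": 5}
    - {"delta_pos": [0, -12.4, -16.3], "turn": 0, "fingers": 5}
    - {"delta_pos": [0, -14, -15], "turn": 0, "fingers": 5}
    - {"delta_pos": [0, -15.4, -13.5], "turn": 0, "fingers": 5}
    - {"delta_pos": [0, -16.6, -11.9], "turn": 0, "fingers": 5}

```text
clock: 6.02
ee_pos: [0.4903, -0.0301, 0.2358]
orientation: [[0.999, -0.05, -0.003], [-0.05, -0.999, -0.015], [-0.002, 0.015, -1.0]]
ft_force: [-9.4, -11.9, 8.3]
width: 0.0143
gripper_force: 58.2
```

Call:
drive_tool:
  rows:
    - {"delta_pos": [0, -17.8, -10.2], "turn": 0, "fingers": 5}
    - {"delta_pos": [0, -18.7, -8.4], "turn": 0, "fingers": 5}
    - {"delta_pos": [0, -19.5, -6.4], "turn": 0, "fingers": 5}
    - {"delta_pos": [0, -20, -4.5], "turn": 0, "fingers": 5}
    - {"delta_pos": [0, -20.3, -2.5], "turn": 0, "fingers": 5}

```text
clock: 6.65
ee_pos: [0.4979, 0.0711, 0.2703]
orientation: [[0.999, -0.049, 0.006], [-0.048, -0.999, -0.004], [0.006, 0.004, -1.0]]
ft_force: [-3.4, -3.2, 10.2]
width: 0.0137
gripper_force: 62.2
```

Call:
drive_tool:
  rows:
    - {"delta_pos": [0, -20.5, -0.4], "turn": 0, "fingers": 5}
    - {"delta_pos": [0, -20.4, 1.6], "turn": 0, "fingers": 5}
    - {"delta_pos": [0, -20.2, 3.7], "turn": 0, "fingers": 5}
    - {"delta_pos": [0, -17, 4.5], "turn": 0, "fingers": 5}
    - {"delta_pos": [0, 0, 0], "turn": 0, "fingers": 5}

```text
clock: 7.28
ee_pos: [0.5006, 0.1523, 0.2576]
orientation: [[0.999, -0.047, 0.002], [-0.047, -0.999, 0.002], [0.002, -0.002, -1.0]]
ft_force: [-2.8, 2.1, 7.0]
width: 0.0139
gripper_force: 65.4
```

Call:
drive_tool:
  rows:
    - {"delta_pos": [0, 0, 0], "turn": 0, "fingers": 46}
    - {"delta_pos": [0, 0, 0], "turn": 0, "fingers": 46}
    - {"delta_pos": [0, 0, -30], "turn": 0, "fingers": 46}
    - {"delta_pos": [0, 0, -40], "turn": 0, "fingers": 46}
    - {"delta_pos": [0, 0, 0], "turn": 0, "fingers": 46}

```text
clock: 7.9
ee_pos: [0.5027, 0.1501, 0.329]
orientation: [[0.999, -0.05, 0.008], [-0.05, -0.999, 0.001], [0.008, -0.001, -1.0]]
ft_force: [0.3, 0.2, -0.5]
width: 0.0459
gripper_force: 0.0
```

Call:
drive_tool:
  rows:
    - {"delta_pos": [30, 42, 0], "turn": 0, "fingers": 46}
    - {"delta_pos": [30, 42, 0], "turn": 0, "fingers": 46}
    - {"delta_pos": [30, 42, 0], "turn": 0, "fingers": 46}
    - {"delta_pos": [30, 42, 0], "turn": 0, "fingers": 46}
    - {"delta_pos": [30, 42, 0], "turn": 0, "fingers": 46}

```text
clock: 8.52
ee_pos: [0.64, -0.0687, 0.323]
orientation: [[0.999, -0.05, -0.002], [-0.05, -0.999, 0.0], [-0.002, -0.0, -1.0]]
ft_force: [0.6, 0.4, 0.8]
width: 0.046
gripper_force: 0.0
```

Call:
drive_tool:
  rows:
    - {"delta_pos": [0, 0, 50], "turn": 0, "fingers": 46}
    - {"delta_pos": [0, 0, 50], "turn": 0, "fingers": 46}
    - {"delta_pos": [0, 0, 50], "turn": 0, "fingers": 46}
    - {"delta_pos": [0, 0, 0], "turn": 0, "fingers": 46}
    - {"delta_pos": [0, 0, 0], "turn": 0, "fingers": 46}

```text
clock: 9.15
ee_pos: [0.6406, -0.0672, 0.176]
orientation: [[0.999, -0.049, 0.002], [-0.049, -0.999, -0.0], [0.002, 0.0, -1.0]]
ft_force: [0.3, 0.4, 0.8]
width: 0.0461
gripper_force: 0.0
```

```bash
python3 - <<'E'
from bench import *
from h import *
np.set_printoptions(precision=4,suppress=True)
print(get_obs()["ee_pos"])
S=capture("scene");T=capture("top");np.savez("scene2.npz",**S)
r=rect(mask(S,"red",(268,210,292,242)));print(r,dep(S,*r[0]))
r2=rect(mask(T,"red",(352,155,372,182)));print(r2) 
cv2.imwrite("pics/g3.png",cv2.resize(S["pixels"][100:260,230:400],None,fx=3.5,fy=3.5,interpolation=cv2.INTER_CUBIC))
E
```

```text
[ 0.6406 -0.0672  0.176 ]
((278.5, 227.0), (14.0, 5.0), 90.0) [ 0.641  -0.0654  0.0743]
((361.0, 166.5), (15.0, 4.0), 90.0)
```

View pics/g3.png

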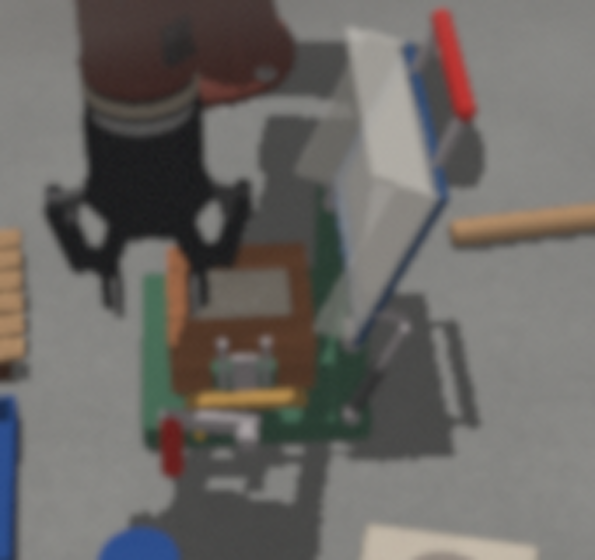

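The hood stands open with its bar at crop (452,65). The crank handle is at (172,445), directly under the tool, so I'll descend and grip it.

Call:
drive_tool:
  rows:
    - {"delta_pos": [0, 0, 50], "turn": 0, "fingers": 46}
    - {"delta_pos": [0, -1, 50], "turn": 0, "fingers": 46}
    - {"delta_pos": [0, 0, 40], "turn": 0, "fingers": 46}
    - {"delta_pos": [0, 0, 30], "turn": 0, "fingers": 46}
    - {"delta_pos": [0, 0, 0], "turn": 0, "fingers": 46}

```text
clock: 9.88
ee_pos: [0.6391, -0.0656, 0.004]
orientation: [[0.999, -0.049, -0.002], [-0.049, -0.999, 0.0], [-0.002, -0.0, -1.0]]
ft_force: [0.1, 0.9, 0.7]
width: 0.0457
gripper_force: 0.0
```

Call:
drive_tool:
  rows:
    - {"delta_pos": [0, 0, 0], "turn": 0, "fingers": 5}
    - {"delta_pos": [0, 0, 0], "turn": 0, "fingers": 5}
    - {"delta_pos": [0, 0, 0], "turn": 0, "fingers": 5}
    - {"delta_pos": [0, 0, 0], "turn": 0, "fingers": 5}
    - {"delta_pos": [0, 0, 0], "turn": 0, "fingers": 5}

```text
clock: 10.5
ee_pos: [0.6429, -0.0648, 0.0074]
orientation: [[0.999, -0.049, 0.006], [-0.049, -0.999, 0.001], [0.006, -0.002, -1.0]]
ft_force: [2.6, 4.2, 1.5]
width: 0.0158
gripper_force: 58.5
```

Call:
drive_tool:
  rows:
    - {"delta_pos": [0, -2, -8.7], "turn": 0, "fingers": 5}
    - {"delta_pos": [0, -3.3, -8.4], "turn": 0, "fingers": 5}
    - {"delta_pos": [0, -4.5, -7.8], "turn": 0, "fingers": 5}
    - {"delta_pos": [0, -5.6, -7], "turn": 0, "fingers": 5}
    - {"delta_pos": [0, -6.6, -6.1], "turn": 0, "fingers": 5}

```text
clock: 11.12
ee_pos: [0.6433, -0.0502, 0.0431]
orientation: [[0.999, -0.046, 0.006], [-0.046, -0.999, -0.012], [0.006, 0.011, -1.0]]
ft_force: [5.0, -13.5, -11.6]
width: 0.0157
gripper_force: 58.7
```

Call:
drive_tool:
  rows:
    - {"delta_pos": [0, -7.4, -5], "turn": 0, "fingers": 5}
    - {"delta_pos": [0, -8.2, -3.9], "turn": 0, "fingers": 5}
    - {"delta_pos": [0, -8.6, -2.6], "turn": 0, "fingers": 5}
    - {"delta_pos": [0, -8.9, -1.3], "turn": 0, "fingers": 5}
    - {"delta_pos": [0, -8.9, 0], "turn": 0, "fingers": 5}

```text
clock: 11.75
ee_pos: [0.6455, -0.016, 0.0657]
orientation: [[0.999, -0.046, 0.003], [-0.046, -0.999, -0.024], [0.004, 0.024, -1.0]]
ft_force: [-11.6, -15.1, 21.4]
width: 0.0155
gripper_force: 58.5
```

Call:
drive_tool:
  rows:
    - {"delta_pos": [0, -8.9, 1.4], "turn": 0, "fingers": 5}
    - {"delta_pos": [0, -5.8, 1.6], "turn": 0, "fingers": 5}
    - {"delta_pos": [0, 0, 0], "turn": 0, "fingers": 5}
    - {"delta_pos": [0, 0, 0], "turn": 0, "fingers": 5}
    - {"delta_pos": [0, 0, 0], "turn": 0, "fingers": 5}

```text
clock: 12.38
ee_pos: [0.6494, 0.0106, 0.0605]
orientation: [[0.999, -0.046, 0.012], [-0.046, -0.999, -0.005], [0.012, 0.004, -1.0]]
ft_force: [-2.1, -0.3, 15.9]
width: 0.0157
gripper_force: 63.7
```

Call:
drive_tool:
  rows:
    - {"delta_pos": [0, -1, -1], "turn": 0, "fingers": 5}
    - {"delta_pos": [0, 0, 0], "turn": 0, "fingers": 46}
    - {"delta_pos": [0, 0, 0], "turn": 0, "fingers": 46}
    - {"delta_pos": [0, 0, 0], "turn": 0, "fingers": 46}
    - {"delta_pos": [0, 0, -30], "turn": 0, "fingers": 46}

```text
clock: 13.0
ee_pos: [0.6399, 0.014, 0.0796]
orientation: [[0.999, -0.049, -0.009], [-0.049, -0.999, 0.001], [-0.009, -0.0, -1.0]]
ft_force: [0.4, 0.0, 0.4]
width: 0.0458
gripper_force: 0.0
```

Call:
drive_tool:
  rows:
    - {"delta_pos": [0, 0, -50], "turn": 0, "fingers": 46}
    - {"delta_pos": [0, 40, -50], "turn": 0, "fingers": 80}
    - {"delta_pos": [0, 55, -20], "turn": 0, "fingers": 80}
    - {"delta_pos": [0, 50, 0], "turn": 0, "fingers": 80}
    - {"delta_pos": [0, 40, 0], "turn": 0, "fingers": 80}

```text
clock: 13.62
ee_pos: [0.6343, -0.172, 0.2023]
orientation: [[0.999, -0.05, -0.0], [-0.05, -0.999, -0.0], [-0.0, 0.0, -1.0]]
ft_force: [-1.2, 1.0, 0.2]
width: 0.08
gripper_force: 0.0
```

```bash
python3 - <<'E'
from bench import *
from h import *
np.set_printoptions(precision=4,suppress=True)
print(get_obs()["ee_pos"],get_obs()["orientation"][:,0])
S=capture("scene");T=capture("top");np.savez("scene3.npz",**S);np.savez("top3.npz",**T)
a=cv2.resize(S["pixels"][130:250,230:350],None,fx=3.3,fy=5,interpolation=cv2.INTER_CUBIC)
b=cv2.resize(T["pixels"][140:270,290:400],None,fx=3.4,fy=600/130,interpolation=cv2.INTER_CUBIC)
cv2.imwrite("pics/g4.png",np.hstack([a,b])[:600,:800])
E
```

```text
[ 0.6343 -0.172   0.2023] [ 0.9988 -0.0499 -0.0002]
```

View pics/g4.png

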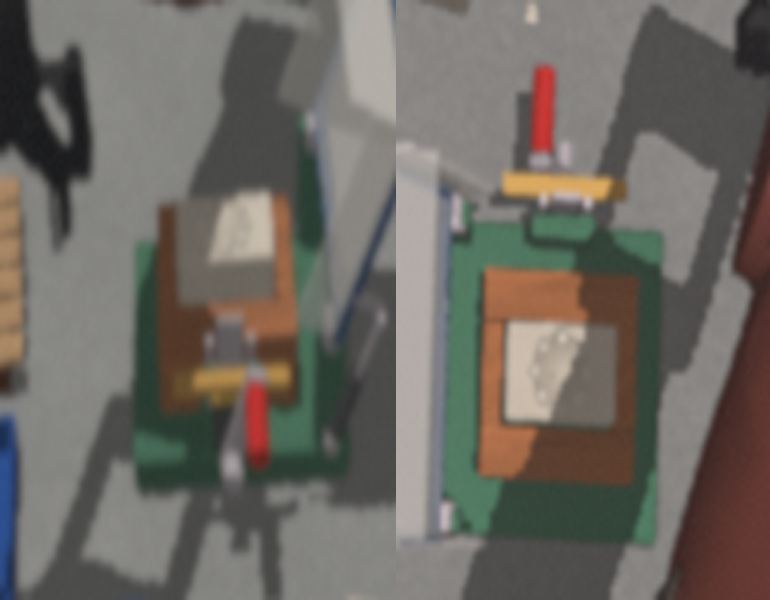

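The cast stands proud of the casing (top crop (560,370)), the follower is up, and the handle leans past vertical. Next I'll measure the crank angle and the cast.

```bash
python3 - <<'E'
from h import *
np.set_printoptions(precision=4,suppress=True)
T=dict(np.load("top3.npz"));S=dict(np.load("scene3.npz"))
O=np.array([.491,.001]);a=-.049;R=np.array([[np.cos(a),-np.sin(a)],[np.sin(a),np.cos(a)]])
r=rect(mask(T,"red",(320,150,345,180)));s=rect(mask(S,"red",(300,200,320,228)))
h,e=tri(T,r[0],S,s[0]);print("handle",h,e,"press",R.T@(h[:2]-O),dep(T,*r[0]),dep(S,*s[0]))
f=load(T)
v,u=np.mgrid[195:245,310:360];d=T["depth"][195:245,310:360].astype(float)
C=np.stack([(u-T["cx"])/f*d,(v-T["cy"])/f*d,d],-1);W=(C-T["t"])@T["R"]
m=((W[...,2]>.112)&(d>0)).astype(np.uint8);n,l,st,cc=cv2.connectedComponentsWithStats(m);i=1+np.argmax(st[1:,4])
P=W[l==i];rr=cv2.minAreaRect((P[:,:2]*1000).astype(np.float32));print(n,rr,np.median(P[:,2]),P[:,2].max(),"press",R.T@(np.array(rr[0])/1000-O))
# casing top
m=(abs(W[...,2]-.09)<.008);print(np.median(W[...,2][m]))
E
```

```text
handle [0.6398 0.0151 0.1135] 0.001968565226083358 press [0.148  0.0214] [0.6394 0.0162 0.1164] [0.644  0.0137 0.1181]
2 ((488.8164367675781, 2.967376708984375), (83.61973571777344, 56.16913986206055), 87.4896469116211) 0.12120299387395728 0.13629266264505757 press [-0.0023  0.0019]
0.08895381846663106
```

Crank is at about 1.93 rad, in the dwell. Cast centre is about (0.489, 0.003) with its tile top at 0.121. I'll turn the tool 90° and go over the cast.

Call:
drive_tool:
  rows:
    - {"delta_pos": [0, 0, 0], "turn": -0.1745, "fingers": 80}
    - {"delta_pos": [0, 0, 0], "turn": -0.1745, "fingers": 80}
    - {"delta_pos": [0, 0, 0], "turn": -0.1745, "fingers": 80}
    - {"delta_pos": [0, 0, 0], "turn": -0.1745, "fingers": 80}
    - {"delta_pos": [0, 0, 0], "turn": -0.1745, "fingers": 80}

```text
clock: 14.35
ee_pos: [0.6343, -0.1689, 0.2014]
orientation: [[0.675, 0.738, -0.002], [0.738, -0.675, 0.001], [-0.0, -0.002, -1.0]]
ft_force: [-0.7, -0.4, -0.9]
width: 0.0799
gripper_force: 0.0
```

Call:
drive_tool:
  rows:
    - {"delta_pos": [0, 0, 0], "turn": -0.1745, "fingers": 80}
    - {"delta_pos": [0, 0, 0], "turn": -0.1745, "fingers": 80}
    - {"delta_pos": [0, 0, 0], "turn": -0.1745, "fingers": 80}
    - {"delta_pos": [0, 0, 0], "turn": -0.1745, "fingers": 80}
    - {"delta_pos": [0, 0, 0], "turn": 0, "fingers": 80}

```text
clock: 14.98
ee_pos: [0.6344, -0.1691, 0.2015]
orientation: [[0.051, 0.999, -0.001], [0.999, -0.051, 0.001], [0.001, -0.001, -1.0]]
ft_force: [-0.1, -0.6, -0.1]
width: 0.0799
gripper_force: 0.0
```

Call:
drive_tool:
  rows:
    - {"delta_pos": [34, -31, 0], "turn": 0, "fingers": 80}
    - {"delta_pos": [34, -31, 0], "turn": 0, "fingers": 80}
    - {"delta_pos": [34, -31, 0], "turn": 0, "fingers": 80}
    - {"delta_pos": [34, -31, 0], "turn": 0, "fingers": 80}
    - {"delta_pos": [34, -31, 0], "turn": 0, "fingers": 80}

```text
clock: 15.6
ee_pos: [0.487, 0.0088, 0.2021]
orientation: [[0.053, 0.999, -0.0], [0.999, -0.053, 0.0], [0.0, -0.0, -1.0]]
ft_force: [0.7, 1.0, 0.6]
width: 0.0799
gripper_force: 0.0
```

Call:
drive_tool:
  rows:
    - {"delta_pos": [0, 0, 0], "turn": 0, "fingers": 80}
    - {"delta_pos": [0, 0, 40], "turn": 0, "fingers": 80}
    - {"delta_pos": [0, 0, 30], "turn": 0, "fingers": 80}
    - {"delta_pos": [0, 0, 0], "turn": 0, "fingers": 80}
    - {"delta_pos": [0, 0, 0], "turn": 0, "fingers": 80}

```text
clock: 16.23
ee_pos: [0.4895, 0.007, 0.1334]
orientation: [[0.051, 0.999, 0.002], [0.999, -0.051, -0.0], [-0.0, 0.002, -1.0]]
ft_force: [0.5, -0.4, 0.0]
width: 0.0801
gripper_force: 0.0
```

Call:
drive_tool:
  rows:
    - {"delta_pos": [-4, 0, 40], "turn": 0, "fingers": 80}
    - {"delta_pos": [0, 0, 25], "turn": 0, "fingers": 80}
    - {"delta_pos": [0, 0, 18], "turn": 0, "fingers": 80}
    - {"delta_pos": [0, 0, 0], "turn": 0, "fingers": 80}
    - {"delta_pos": [0, 0, 0], "turn": 0, "fingers": 80}

```text
clock: 16.85
ee_pos: [0.4901, 0.003, 0.0512]
orientation: [[0.05, 0.999, 0.003], [0.999, -0.05, -0.0], [-0.0, 0.003, -1.0]]
ft_force: [0.8, -0.2, 0.4]
width: 0.0801
gripper_force: 0.0
```

Call:
drive_tool:
  rows:
    - {"delta_pos": [0, 0, 0], "turn": 0, "fingers": 40}
    - {"delta_pos": [0, 0, 0], "turn": 0, "fingers": 40}
    - {"delta_pos": [0, 0, 0], "turn": 0, "fingers": 40}
    - {"delta_pos": [0, 0, 0], "turn": 0, "fingers": 40}
    - {"delta_pos": [0, 0, 0], "turn": 0, "fingers": 40}

```text
clock: 17.48
ee_pos: [0.4893, 0.0032, 0.051]
orientation: [[0.049, 0.999, 0.002], [0.999, -0.049, -0.0], [-0.0, 0.002, -1.0]]
ft_force: [-2.0, 0.3, 5.1]
width: 0.0554
gripper_force: 66.7
```

Call:
drive_tool:
  rows:
    - {"delta_pos": [0, 0, -8], "turn": 0, "fingers": 40}
    - {"delta_pos": [0, 0, -15], "turn": 0, "fingers": 40}
    - {"delta_pos": [0, 0, -20], "turn": 0, "fingers": 40}
    - {"delta_pos": [0, 0, -15], "turn": 0, "fingers": 40}
    - {"delta_pos": [0, 0, 0], "turn": 0, "fingers": 40}

```text
clock: 18.1
ee_pos: [0.4897, 0.0032, 0.1092]
orientation: [[0.049, 0.999, 0.004], [0.999, -0.049, -0.0], [-0.0, 0.004, -1.0]]
ft_force: [0.3, -0.2, -3.5]
width: 0.0548
gripper_force: 65.9
```

Call:
drive_tool:
  rows:
    - {"delta_pos": [-20, -5, 0], "turn": 0, "fingers": 40}
    - {"delta_pos": [-35, -8, 0], "turn": 0, "fingers": 40}
    - {"delta_pos": [-40, -10, 0], "turn": 0, "fingers": 40}
    - {"delta_pos": [-40, -10, 0], "turn": 0, "fingers": 40}
    - {"delta_pos": [-40, -10, 0], "turn": 0, "fingers": 40}

```text
clock: 18.73
ee_pos: [0.4354, -0.17, 0.1065]
orientation: [[0.049, 0.999, -0.001], [0.999, -0.049, 0.001], [0.001, -0.001, -1.0]]
ft_force: [0.8, -0.3, -3.4]
width: 0.0548
gripper_force: 65.8
```

Call:
drive_tool:
  rows:
    - {"delta_pos": [-40, -10, 0], "turn": 0, "fingers": 40}
    - {"delta_pos": [-40, -9, 0], "turn": 0, "fingers": 40}
    - {"delta_pos": [-24, -5, 0], "turn": 0, "fingers": 40}
    - {"delta_pos": [0, 0, 0], "turn": 0, "fingers": 40}
    - {"delta_pos": [0, 0, 0], "turn": 0, "fingers": 40}

```text
clock: 19.35
ee_pos: [0.4069, -0.2709, 0.1065]
orientation: [[0.05, 0.999, -0.001], [0.999, -0.05, 0.002], [0.002, -0.001, -1.0]]
ft_force: [0.3, 0.5, -3.7]
width: 0.0552
gripper_force: 65.7
```

```bash
python3 - <<'E'
from bench import *
from h import *
o=get_obs();print(o["ee_pos"],o["ft_force"],o["width"])
S=capture("scene");T=capture("top")
a=cv2.resize(S["pixels"][120:250,160:340],None,fx=4.4,fy=4.4,interpolation=cv2.INTER_CUBIC)
cv2.imwrite("pics/g5.png",a)
E
```

```text
[ 0.40689781 -0.27091336  0.10647525] [ 0.26159446  0.50410177 -3.72573636] 0.05520171778642414
```

View pics/g5.png

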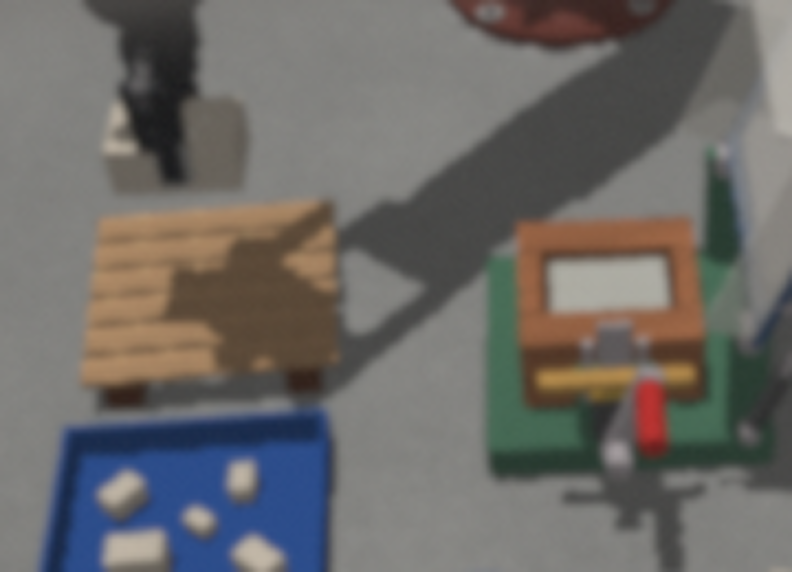

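The cast is held level at crop (175,145) above the board. The press is unchanged, with the hood open and the follower up. I'll lower the cast.

Call:
drive_tool:
  rows:
    - {"delta_pos": [-1, 1, 35], "turn": 0, "fingers": 40}
    - {"delta_pos": [0, 0, 35], "turn": 0, "fingers": 40}
    - {"delta_pos": [0, 0, 22], "turn": 0, "fingers": 40}
    - {"delta_pos": [0, 0, 8], "turn": 0, "fingers": 40}
    - {"delta_pos": [0, 0, 0], "turn": 0, "fingers": 40}

```text
clock: 20.08
ee_pos: [0.4085, -0.2724, 0.0072]
orientation: [[0.049, 0.999, -0.0], [0.999, -0.049, 0.001], [0.0, -0.0, -1.0]]
ft_force: [0.4, -0.7, -2.3]
width: 0.055
gripper_force: 65.5
```

Call:
drive_tool:
  rows:
    - {"delta_pos": [0, 0, 3], "turn": 0, "fingers": 40}
    - {"delta_pos": [0, 0, 2], "turn": 0, "fingers": 40}
    - {"delta_pos": [0, 0, 2], "turn": 0, "fingers": 40}
    - {"delta_pos": [0, 0, 0], "turn": 0, "fingers": 40}
    - {"delta_pos": [0, 0, 0], "turn": 0, "fingers": 40}

```text
clock: 20.7
ee_pos: [0.4084, -0.2731, 0.0004]
orientation: [[0.05, 0.999, 0.0], [0.999, -0.05, -0.0], [-0.0, 0.0, -1.0]]
ft_force: [1.1, 0.3, -2.9]
width: 0.055
gripper_force: 65.5
```

Call:
drive_tool:
  rows:
    - {"delta_pos": [0, 0, 2], "turn": 0, "fingers": 40}
    - {"delta_pos": [0, 0, 1], "turn": 0, "fingers": 40}
    - {"delta_pos": [0, 0, 0], "turn": 0, "fingers": 40}
    - {"delta_pos": [0, 0, 0], "turn": 0, "fingers": 40}
    - {"delta_pos": [0, 0, 0], "turn": 0, "fingers": 40}

```text
clock: 21.32
ee_pos: [0.4086, -0.2733, -0.0016]
orientation: [[0.049, 0.999, -0.0], [0.999, -0.049, -0.0], [-0.0, -0.0, -1.0]]
ft_force: [-2.6, 2.1, 5.3]
width: 0.0549
gripper_force: 66.6
```

Force changed from -3 N to +5 N, so the cast has touched the board. Releasing and retreating.

Call:
drive_tool:
  rows:
    - {"delta_pos": [0, 0, 0], "turn": 0, "fingers": 80}
    - {"delta_pos": [0, 0, 0], "turn": 0, "fingers": 80}
    - {"delta_pos": [0, 0, 0], "turn": 0, "fingers": 80}
    - {"delta_pos": [0, 0, -20], "turn": 0, "fingers": 80}
    - {"delta_pos": [0, 0, -40], "turn": 0, "fingers": 80}

```text
clock: 21.95
ee_pos: [0.4066, -0.2715, 0.0559]
orientation: [[0.05, 0.999, -0.004], [0.999, -0.05, 0.004], [0.003, -0.004, -1.0]]
ft_force: [-0.1, -0.0, 0.8]
width: 0.0797
gripper_force: 0.0
```

Call:
drive_tool:
  rows:
    - {"delta_pos": [0, 0, -50], "turn": 0, "fingers": 80}
    - {"delta_pos": [-40, 0, -40], "turn": 0, "fingers": 80}
    - {"delta_pos": [-50, 0, 0], "turn": 0, "fingers": 80}
    - {"delta_pos": [-50, 0, 0], "turn": 0, "fingers": 80}
    - {"delta_pos": [-40, 0, 0], "turn": 0, "fingers": 80}

```text
clock: 22.58
ee_pos: [0.3992, -0.4548, 0.1474]
orientation: [[0.05, 0.999, 0.0], [0.999, -0.05, -0.001], [-0.001, 0.0, -1.0]]
ft_force: [0.5, 0.8, 0.8]
width: 0.0799
gripper_force: 0.0
```

```bash
python3 - <<'E'
from bench import *
from h import *
np.set_printoptions(precision=4,suppress=True)
o=get_obs();print(o["ee_pos"],o["ft_force"],o["clock"])
S=capture("scene");T=capture("top")
f=load(T);d=T["depth"].astype(float);v,u=np.mgrid[:400,:640]
W=(np.stack([(u-T["cx"])/f*d,(v-T["cy"])/f*d,d],-1)-T["t"])@T["R"]
m=(W[...,2]>.055)&(W[...,2]<.09)&(abs(W[...,0]-.408)<.08)&(abs(W[...,1]+.273)<.08);P=W[m]
print(len(P),cv2.minAreaRect((P[:,:2]*1000).astype(np.float32)),np.median(P[:,2]))
r=rect(mask(T,"red",(320,150,345,180)));s=rect(mask(S,"red",(300,200,320,228)));print("handle",tri(T,r[0],S,s[0])[0])
cv2.imwrite("pics/g6.png",S["pixels"])
E
```

```text
[ 0.3992 -0.4548  0.1474] [0.4746 0.832  0.8125] 22.575
668 ((408.9945373535156, -272.6649169921875), (83.70204162597656, 55.751102447509766), 87.88753509521484) 0.06756514923238914
handle [0.6398 0.0151 0.1135]
```

View pics/g6.png

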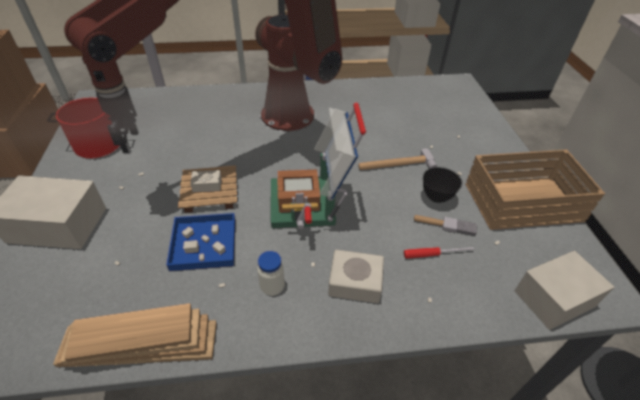

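The cast lies flat on the board at pixel (206,182), with its top at 0.068 m. The hood is open at (345,140), the crank hasn't moved, and the bystanders are where they were. Handing in.

```bash
python3 -c "
from bench import *
print(finish_job())"
```

```text
the job is handed in; nothing more can be done
None
```

I handed in the job at about 22.6 s (the verdict was not shown): the hood is open, the crank is in the dwell at about 1.93 rad, and the cast lies flat and face up, released, within about 10 mm of the board's centre; no bystander was touched.

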